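# Gauge three blind bores with a depth rod

## Task

One of the three blind bores in the aluminium block goes deeper than the others, and you cannot see which. Take the depth rod from its stand and gauge the bores in turn, from the one at the robot's right-hand end of the block to the left: lower the rod gently until it bottoms, press it there for a moment (about 10 N for half a second) and read how far it went; then leave it standing free, fully home, in the deepest bore. Never put more than 25 N on the block, keep the gripper itself off it, and do not disturb the small brass sleeves around it.

Things in the scene. Friction and masses are not known exactly. Their poses are not given: they have to be found in the camera images.
- block: Fixed aluminium block, 70 (x) by 150 (y) by 65 mm high. Origin at the centre of its underside on the table, z up, y along its row of three blind bores. All three bores are 13.5 mm wide with a 1.5 mm chamfer, vertical, and look alike. A hard loose slug fills the lower part of each: one bore is open to 45 mm below the top face, the others to 37 mm and 29 mm; which is which changes from run to run.
- block_hole0 (a point): Centre of the mouth of a bore, on the block's top face (65 mm above the table), at y = -45 mm in the block's frame: the right-hand end as the robot sees it.
- block_hole1 (a point): Centre of the mouth of a bore, on the block's top face (65 mm above the table), at y = 0 mm in the block's frame: the middle.
- block_hole2 (a point): Centre of the mouth of a bore, on the block's top face (65 mm above the table), at y = 45 mm in the block's frame: the left-hand end.
- stand: Fixed black plastic stand, 64 by 64 by 40 mm high, with one upright hole 14 mm wide and 32 mm deep in the middle in which the depth rod stands at the start. Origin at the centre of its underside on the table.
- rod: Loose steel depth rod, about 0.17 kg, 125 mm long: a round shaft, 12 mm thick, 85 mm showing, below a ribbed round grip 26 mm thick, 40 mm long. The shaft is sprung: it slides up to 6 mm into the grip, from 3 N on, 2.5 N per mm, then is solid (18 N). Frame fixed to the grip: origin at the lower end of the relaxed shaft, z up along the rod. It starts upright in the stand, lower end 8 mm above the table.
- rod_tip (a point): Centre of the rod's lower end (the rod's origin while the spring is relaxed).
- rod_grip (a point): Middle of the rod's grip, on its axis, 105 mm above the lower end; pinch it here from above, any yaw.
- sleeve0: Small loose brass sleeve standing on the table close to the block, 19 mm wide, 30 mm high; a bystander. Origin at the centre of its underside.
- sleeve1: Small loose brass sleeve standing on the table close to the block, 19 mm wide, 30 mm high; a bystander. Origin at the centre of its underside.
- sleeve2: Small loose brass sleeve standing on the table close to the block, 19 mm wide, 30 mm high; a bystander. Origin at the centre of its underside.
Not all that is in view belongs to the job. Several things have the shape of the rod; the one meant has the colours described above.

How it is judged (in metres and radians):
On the way, in this order (a step that is already met when the one before it is completed fails the run):
1. the rod is drawn clear of its stand (height (world z) of rod_tip above 0.05 m and horizontal distance between rod_tip and stand above 0.05 m), for 0.1 s.
2. the rod is pressed onto the bottom of the first bore from the right, with 4 N or more on the block, for 0.3 s (z of rod_tip in the frame of block below 0.0375 m and horizontal distance between rod_tip and block_hole0 below 0.004 m and angle between rod's own z axis and vertical below 0.1 rad and contact force between block and anything else above 4 N), for 0.3 s.
3. the rod is pressed onto the bottom of the second bore from the right, with 4 N or more on the block, for 0.3 s (z of rod_tip in the frame of block below 0.0375 m and horizontal distance between rod_tip and block_hole1 below 0.004 m and angle between rod's own z axis and vertical below 0.1 rad and contact force between block and anything else above 4 N), for 0.3 s.
4. the rod is pressed onto the bottom of the third bore from the right, with 4 N or more on the block, for 0.3 s (z of rod_tip in the frame of block below 0.0375 m and horizontal distance between rod_tip and block_hole2 below 0.004 m and angle between rod's own z axis and vertical below 0.1 rad and contact force between block and anything else above 4 N), for 0.3 s.
At the end, for the whole second after the job is handed in: the rod stands released and at rest in the deepest bore, on its bottom (lower end at least 42.5 mm below the block's top face, within 4 mm of a bore's axis, leaning less than 0.1 rad) (z of rod_tip in the frame of block below 0.0225 m and (horizontal distance between rod_tip and block_hole0 below 0.004 m or horizontal distance between rod_tip and block_hole1 below 0.004 m or horizontal distance between rod_tip and block_hole2 below 0.004 m) and angle between rod's own z axis and vertical below 0.1 rad and linear speed of rod below 0.01 m/s and contact force between the fingers and rod below 0.1 N); the robot touches nothing.
It fails at once if the block is loaded with more than 25 N (contact force between block and anything else above 25 N).
It fails at once if the arm or gripper itself presses on the block (contact force between any of the fingers, the arm and block above 1 N).
It fails at once if a brass sleeve beside the block is moved by more than 15 mm (distance of any of sleeve0, sleeve1, sleeve2 from where it was at the start of the episode above 0.015 m).
It also fails if it takes over 67 s, if anything falls off the work surface, if the arm or the gripper's body presses on something with over 40 N, if the wrist force passes 120 N, or if a joint passes its speed limit or range.

## Robot

A 7-joint arm with a two-finger parallel gripper is mounted at the origin on the work surface. World frame = base frame: x ahead of the robot, y to its left, z up, the work surface at z = 0. Lengths are in m, angles in degrees, forces in N, time in s.
With the tool pointing down it reaches from about 0.4 to 0.75 m from the base axis. Payload 19.5 kg.
Tool frame: the origin (TCP) lies on the centre line of the jaws, within the pads' length; the fingertips stand 19 mm ahead of it and the grasp point (between the pads) is the TCP; z points along the fingers, y is the direction in which the jaws open and shut (so a half turn about z gives the same grasp; the last joint's range is limited). The gripper opens to 85 mm and grips with 20 to 120 N. Pads are 22 mm wide; open, the fingers measure 114 mm over their backs; the gripper's body (76 mm by 85 mm) begins 54 mm behind the grasp point. The pads swing forward as they close: fully open they stand 13 mm farther back than shut.
Start: joints at [73.127, 40.479, -1.581, 85.061, 1.261, 54.483, -4.326], TCP at [0.144, -0.557, 0.25] pointing down, gripper open.
Joint ranges: [-155.06, 155.06], [-18.47, 123.98], [-90, 86.84], [0, 140.48], [-83.41, 263.41], [0, 116], [-161.91, 161.91]. Speed limits (degrees/s): [108.29, 108.29, 147.25, 147.25, 172.46, 172.46, 172.46].

## Interface

Orientations are given as a 3x3 rotation matrix whose columns are the frame's x, y, z axes.
In Python, from station import robot, camera gives the robot as it stands.
- The arm moves only by the tool jog_arm, never from a script. Its argument "rows" is one flat list of numbers, 7 for each row, row after row: the finger opening in m, from 0 to 0.0854, then the shift along the tool's x, y, z in m, then the turn, a rotation vector about the tool's x, y, z in degrees. In form: [fingers, tx, ty, tz, rx, ry, rz, fingers, tx, ty, tz, rx, ry, rz, ...]. A call has 1 to 5 rows; each row shifts and turns the commanded pose from where the row before left it, along the tool's axes as they then stand; what a row does not reach is not made up. A row lasts 1/12 s, in which the tool goes at most 41.7 mm and 7.16 degrees, less where a joint would pass 70% of its speed; a pose out of reach is approached as far as the arm can. A call with a gripper value outside its range is refused whole. The fingers move at their own pace and stop on an object; the grip force is fixed at half the most. Time passes only in rows, so rows that do not move let the fingers close. It gives the time, the measured TCP pose, the force and the opening at its end, in the units of the state.
- robot.sense(): the state, without advancing time (a new reading comes with each control period).
- camera(name): name is "side" or "top"; returns a dict with "frame" (400x640x3 uint8, red, green, blue), "intrinsics" (3x3 intrinsics, pixels), "k1" (the pictures are not rectified: a ray, as slopes to the right and down, at radius r is drawn at 1 + k1 r^2 times it, then the intrinsics apply), "pose" (4x4, takes a point from camera to world coordinates). Camera axes: x right, y up, looking along -z (the intrinsics and any distortion apply to the point x, -y, -z); pixel columns grow to the right and rows downward; lengths in m; the calibration is good to about 2 mm. A picture is of the moment at which its call begins. There is no depth.
- robot.sign_off(): hands the job in, once; it reports no verdict.
The state is a dict: "clock": time; "q": joint angles; "joint_vel": joint speeds; "joint_torque": joint torques, N m; "eef_pos": TCP position; "ee_rot": TCP orientation; "contact_force": force on the tool from outside, world axes, zero at the start; "torque": the same for the moment, N m; "finger_gap": finger opening in m.
Only numpy, scipy, OpenCV 4.12 (cv2) and the standard library are available. Lean on these libraries where they do the work, as an engineer would, in place of code of your own. Each camera call takes 0.05 s, during which the arm holds its last target.

## Working session

There is one attempt and no reset: what is moved stays moved. The work goes in short steps, Python scripts to look and compute and a tool call to move; the robot and the scene stay as the last step left them, time stands still between calls to the robot, and variables do not carry over. Pictures are saved under pics/ and viewed, and the job is handed in when it is done.

Besides the shell and the picture viewer there is one more tool, called after ">>>" as a command line: name --argument value ..., lists and objects as JSON in quotes. jog_arm: Moves the arm, as the interface text tells. Its arguments: {"type":"object","properties":{"rows":{"type":"array","items":{"type":"number"}}},"required":["rows"]}

```bash
ls; mkdir -p pics; python3 - <<'E'
from station import robot,camera
import cv2
for n in ("side","top"):
    c=camera(n); cv2.imwrite(f"pics/{n}0.png",c["frame"][:,:,::-1]); print(n,c["intrinsics"].tolist(),c["k1"],c["pose"].round(4).tolist())
s=robot.sense(); print({k:(v if not hasattr(v,'round') else v.round(4).tolist()) for k,v in s.items()})
E
```

```text
pics
side [[386.50810145996684, 0.0, 317.703386190246], [0.0, 386.50810145996684, 199.90344234819796], [0.0, 0.0, 1.0]] -0.007110472156117333 [[0.7394, 0.4231, -0.5237, 0.0595], [-0.6732, 0.4551, -0.5828, -0.4451], [-0.0083, 0.7835, 0.6214, 0.58], [0.0, 0.0, 0.0, 1.0]]
top [[391.87666229848395, 0.0, 320.0581012015462], [0.0, 391.87666229848395, 191.35909606993494], [0.0, 0.0, 1.0]] -0.030586810415989166 [[0.0061, 0.9924, -0.123, 0.38], [-0.9998, 0.0087, 0.0199, 0.041], [0.0208, 0.1228, 0.9922, 0.9576], [0.0, 0.0, 0.0, 1.0]]
{'clock': 0.1, 'q': [73.1273, 40.5085, -1.5821, 85.0801, 1.2587, 54.4822, -4.3256], 'joint_vel': [0.0283, -0.1276, 0.0516, -0.117, 0.0369, 0.0599, 0.0593], 'joint_torque': [0.0022, -88.4294, 1.2368, -23.6455, 0.0172, 0.0051, -0.0], 'eef_pos': [0.1438, -0.5565, 0.2499], 'ee_rot': [[0.9682, 0.2501, -0.0002], [0.2501, -0.9682, 0.0009], [-0.0, -0.0009, -1.0]], 'contact_force': [0.139, -0.8094, -0.4087], 'torque': [-0.0434, -0.0283, 0.0402], 'finger_gap': 0.08558625963114676}
```

View pics/side0.png

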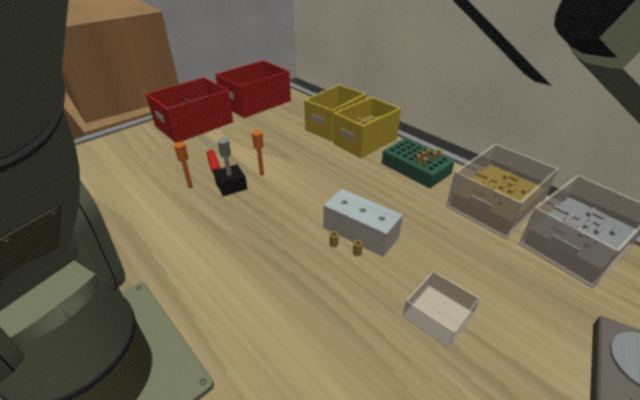

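View pics/top0.png

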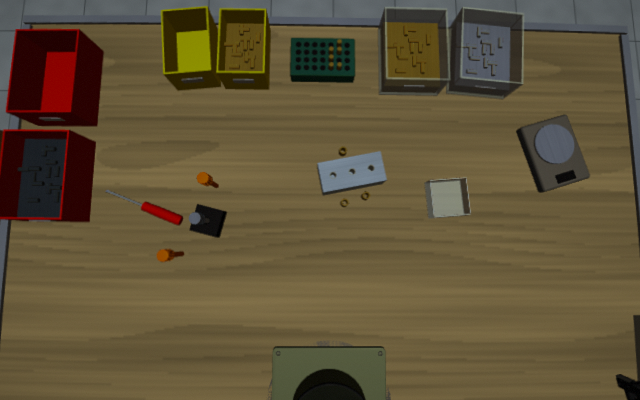

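The side view shows the grey rod in the black stand, with its grip at about (224,145). In the top view the stand is at (208,220) and the grip top at about (195,218). Things that could be taken for the rod are the orange rods at top (205,178) and (165,255), side (258,138) and (181,150), and the red screwdriver at top (162,212). By its colours I choose the grey one in the black stand, and I'll check it with a crop.

```bash
cat > h.py <<'E'
import numpy as np, cv2
from station import robot,camera
def proj(c,P):
    P=np.atleast_2d(P); T=np.linalg.inv(c["pose"]); p=P@T[:3,:3].T+T[:3,3]
    s=np.c_[p[:,0]/-p[:,2], -p[:,1]/-p[:,2]]; r2=(s**2).sum(1,keepdims=True); s=s*(1+c["k1"]*r2)
    K=c["intrinsics"]; return s*[K[0,0],K[1,1]]+[K[0,2],K[1,2]]
def ray(c,uv):
    K=c["intrinsics"]; d=(np.array(uv,float)-[K[0,2],K[1,2]])/[K[0,0],K[1,1]]; s=d.copy()
    for _ in range(20): s=d/(1+c["k1"]*(s@s))
    v=c["pose"][:3,:3]@np.array([s[0],-s[1],-1]); return c["pose"][:3,3],v/np.linalg.norm(v)
def onz(c,uv,z):
    o,v=ray(c,uv); return o+v*(z-o[2])/v[2]
def tri(rs):
    A=0;b=0
    for o,v in rs:
        M=np.eye(3)-np.outer(v,v); A=A+M; b=b+M@o
    return np.linalg.solve(A,b)
def crop(c,x0,y0,w,h,f,name):
    im=c["frame"][y0:y0+h,x0:x0+w,::-1]; cv2.imwrite("pics/"+name,cv2.resize(im,None,fx=f,fy=f,interpolation=cv2.INTER_CUBIC))
E
python3 - <<'E'
from h import *
s=camera("side");t=camera("top")
crop(s,160,115,120,90,6,"s_rod.png");crop(t,150,160,100,75,8,"t_rod.png")
crop(s,310,180,100,80,8,"s_blk.png");crop(t,305,140,100,75,8,"t_blk.png")
E
```

```text
(no output)
```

View pics/s_rod.png

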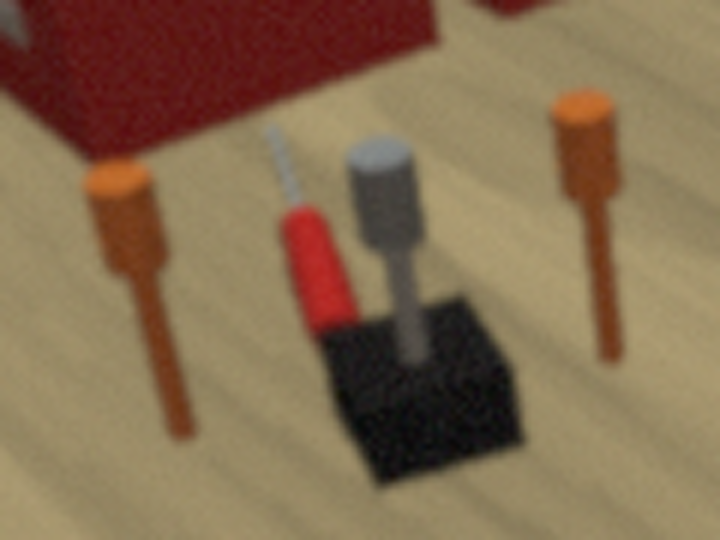

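View pics/t_rod.png

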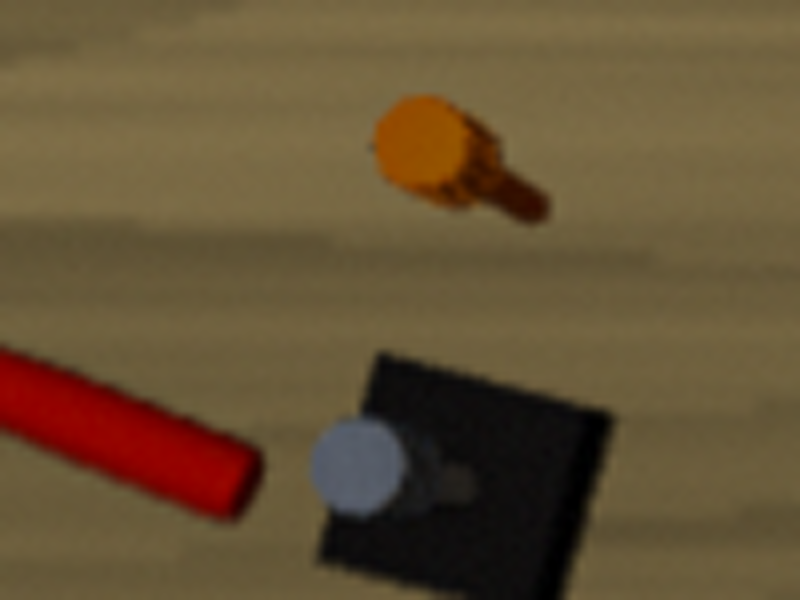

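View pics/s_blk.png

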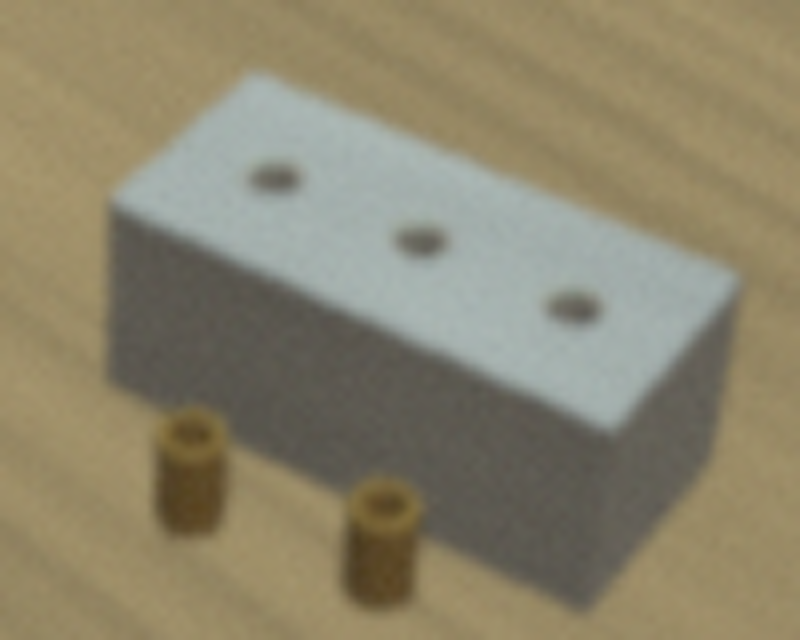

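View pics/t_blk.png

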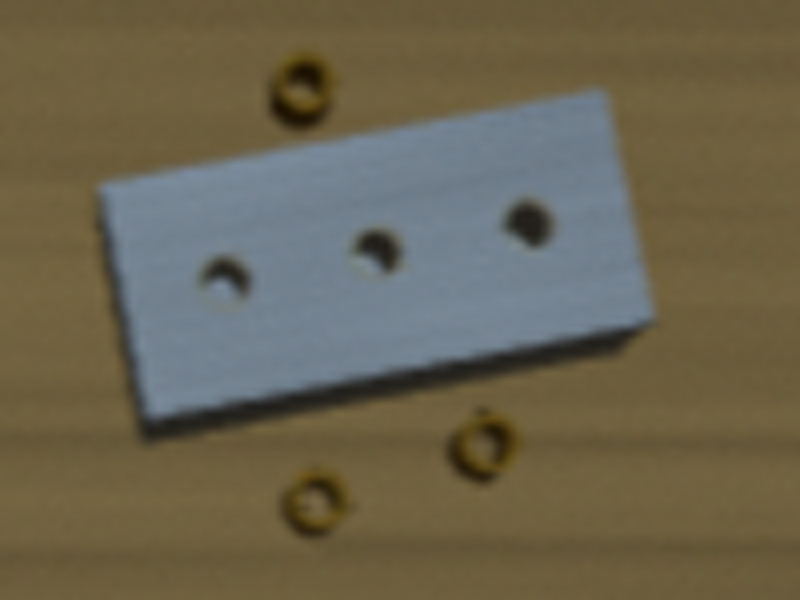

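The crop confirms it: a grey rod with a ribbed grip in the black stand, while both lookalikes are orange. In the block crops the bores are at top (225,278), (377,250), (529,222), and the sleeves stand at (303,88), (316,502), (485,445). Next I compute positions.

```bash
cat >> h.py <<'E'
def un(p,x0,y0,f): return [(p[0]+.5)/f-.5+x0,(p[1]+.5)/f-.5+y0]
E
python3 - <<'E'
from h import *
np.set_printoptions(precision=4,suppress=True)
s=camera("side");t=camera("top")
S=un((381,155),160,115,6);T=un((358,467),150,160,8)
print("rodtop",onz(s,S,.133),onz(t,T,.133),tri([ray(s,S),ray(t,T)]))
S=un((413,358),160,115,6);T=un((458,482),150,160,8)
print("shaft@40ish",onz(s,S,.040),onz(t,T,.040))
hs=[(275,178),(421,241),(575,308)];ht=[(225,278),(377,250),(529,222)]
for a,b in zip(hs,ht):
    S=un(a,310,180,8);T=un(b,305,140,8)
    print("hole",onz(s,S,.065),onz(t,T,.065),tri([ray(s,S),ray(t,T)]))
for n,a in (("s",[(255,72),(740,278),(612,433),(112,200)]),("t",[(102,187),(605,92),(653,322),(147,420)])):
    c=s if n=="s" else t
    x=(310,180) if n=="s" else (305,140)
    P=np.array([onz(c,un(p,*x,8),.065) for p in a]); print(n,P,P.mean(0),np.linalg.norm(np.diff(P,axis=0),axis=1))
for b in [(303,88),(316,502),(485,445)]: print("sleeve",onz(t,un(b,305,140,8),.03))
E
```

```text
rodtop [0.425 0.288 0.133] [0.4237 0.2877 0.133 ] [0.4241 0.2873 0.1336]
shaft@40ish [0.422  0.2864 0.04  ] [0.4245 0.2862 0.04  ]
hole [ 0.53   -0.0049  0.065 ] [ 0.5305 -0.0059  0.065 ] [ 0.5301 -0.0055  0.0654]
hole [ 0.5391 -0.0491  0.065 ] [ 0.5392 -0.0499  0.065 ] [ 0.5388 -0.0496  0.0656]
hole [ 0.5481 -0.0934  0.065 ] [ 0.5479 -0.0941  0.065 ] [ 0.5476 -0.0939  0.0657]
s [[ 0.5595  0.032   0.065 ]
 [ 0.5879 -0.1144  0.065 ]
 [ 0.5195 -0.1293  0.065 ]
 [ 0.4919  0.0178  0.065 ]] [ 0.5397 -0.0485  0.065 ] [0.1492 0.07   0.1497]
t [[ 0.5569  0.0298  0.065 ]
 [ 0.5866 -0.1168  0.065 ]
 [ 0.5189 -0.1298  0.065 ]
 [ 0.489   0.0165  0.065 ]] [ 0.5378 -0.0501  0.065 ] [0.1496 0.069  0.1493]
sleeve [ 0.5949 -0.0312  0.03  ]
sleeve [ 0.4691 -0.0349  0.03  ]
sleeve [ 0.4866 -0.0855  0.03  ]
```

The two cameras agree to within about 1–2 mm, the block measures 149×70 mm, and the bore pitch comes out at 45 mm. The rod is at (0.424, 0.287) and the bores at about (0.5478,-0.0938), (0.539,-0.0497) and (0.530,-0.0054). I'm swinging the arm round to the rod.

>>> jog_arm --rows '[0.085,0.032,-0.0124,0,0,0,0,0.085,0.032,-0.0124,0,0,0,0,0.085,0.032,-0.0124,0,0,0,0,0.085,0.032,-0.0124,0,0,0,0,0.085,0.032,-0.0124,0,0,0,0]'

```text
clock: 0.72
eef_pos: [0.2843, -0.4555, 0.2503]
ee_rot: [[0.968, 0.25, 0.0], [0.25, -0.968, 0.0], [0.0, -0.0, -1.0]]
contact_force: [1.0, -0.9, -0.2]
finger_gap: 0.085
```

>>> jog_arm --rows '[0.085,0.032,-0.0124,0,0,0,0,0.085,0.032,-0.0124,0,0,0,0,0.085,0.032,-0.0124,0,0,0,0,0.085,0.032,-0.0124,0,0,0,0,0.085,0.032,-0.0124,0,0,0,0]'

```text
clock: 1.13
eef_pos: [0.4239, -0.3554, 0.2504]
ee_rot: [[0.968, 0.25, 0.0], [0.25, -0.968, 0.0], [0.0, -0.0, -1.0]]
contact_force: [1.1, -0.8, -0.2]
finger_gap: 0.0851
```

>>> jog_arm --rows '[0.085,0.0182,-0.032,0,0,0,0,0.085,0.0182,-0.032,0,0,0,0,0.085,0.0182,-0.032,0,0,0,0,0.085,0.0182,-0.032,0,0,0,0,0.085,0.0182,-0.032,0,0,0,0]'

```text
clock: 1.55
eef_pos: [0.4709, -0.1772, 0.2504]
ee_rot: [[0.968, 0.25, 0.0], [0.25, -0.968, 0.0], [0.0, -0.0, -1.0]]
contact_force: [1.1, -0.0, 1.0]
finger_gap: 0.085
```

>>> jog_arm --rows '[0.085,0.0182,-0.032,0,0,0,0,0.085,0.0182,-0.032,0,0,0,0,0.085,0.0182,-0.032,0,0,0,0,0.085,0.0182,-0.032,0,0,0,0,0.085,0.0182,-0.032,0,0,0,0]'

```text
clock: 1.97
eef_pos: [0.519, 0.0006, 0.2504]
ee_rot: [[0.968, 0.25, 0.0], [0.25, -0.968, 0.0], [0.0, -0.0, -1.0]]
contact_force: [1.0, -0.7, 0.2]
finger_gap: 0.0848
```

>>> jog_arm --rows '[0.085,-0.0021,-0.0302,0,0,0,0,0.085,-0.0021,-0.0302,0,0,0,0,0.085,-0.0021,-0.0302,0,0,0,0,0.085,-0.0021,-0.0302,0,0,0,0,0.085,-0.0021,-0.0302,0,0,0,0]'

```text
clock: 2.38
eef_pos: [0.4702, 0.1437, 0.2504]
ee_rot: [[0.968, 0.25, 0.0], [0.25, -0.968, 0.0], [0.0, -0.0, -1.0]]
contact_force: [0.9, -1.2, 0.1]
finger_gap: 0.0851
```

>>> jog_arm --rows '[0.085,-0.0021,-0.0302,0,0,0,0,0.085,-0.0021,-0.0302,0,0,0,0,0.085,-0.0021,-0.0302,0,0,0,0,0.085,-0.0021,-0.0302,0,0,0,0,0.085,-0.0021,-0.0302,0,0,0,0]'

```text
clock: 2.8
eef_pos: [0.4222, 0.2873, 0.2504]
ee_rot: [[0.968, 0.25, 0.0], [0.25, -0.968, 0.0], [0.0, -0.0, -1.0]]
contact_force: [0.9, -0.7, 0.6]
finger_gap: 0.0849
```

>>> jog_arm --rows '[0.085,0,0,0.02,0,0,0,0.085,0,0,0.02,0,0,0,0.085,0,0,0,0,0,0]'

```text
clock: 3.05
eef_pos: [0.4218, 0.2857, 0.2078]
ee_rot: [[0.968, 0.251, -0.003], [0.251, -0.968, -0.002], [-0.004, 0.001, -1.0]]
contact_force: [-0.2, -0.6, -1.1]
finger_gap: 0.0852
```

>>> jog_arm --rows '[0.085,0.0025,-0.001,0.02,0,0,0,0.085,0,0,0.02,0,0,0,0.085,0,0,0.02,0,0,0,0.085,0,0,0.02,0,0,0,0.085,0,0,0.0125,0,0,0]'

```text
clock: 3.47
eef_pos: [0.4252, 0.2872, 0.1171]
ee_rot: [[0.968, 0.25, -0.001], [0.25, -0.968, -0.0], [-0.001, 0.0, -1.0]]
contact_force: [-0.1, 0.3, -1.3]
finger_gap: 0.0847
```

```bash
python3 - <<'E'
from h import *
s=camera("side");t=camera("top")
a=s["frame"][80:220,140:300];b=t["frame"][160:280,130:290]
a=cv2.resize(a,None,fx=2.5,fy=2.5);b=cv2.resize(b,None,fx=2.5,fy=2.5)
o=np.zeros((350,800,3),np.uint8);o[:350,:400]=a;o[:300,400:]=b
cv2.imwrite("pics/g1.png",o[:,:,::-1]);r=robot.sense();print(r["eef_pos"],r["ee_rot"],r["q"])
E
```

```text
[0.42498186 0.28700903 0.11715239] [[ 9.68369676e-01  2.49513810e-01 -1.74040087e-03]
 [ 2.49512131e-01 -9.68371017e-01 -1.12648586e-03]
 [-1.96642754e-03  6.56603622e-04 -9.99997851e-01]] [ -40.52955531   47.5077184     5.41132166  106.23298923   -8.89542314
   26.78347597 -104.45734595]
```

View pics/g1.png

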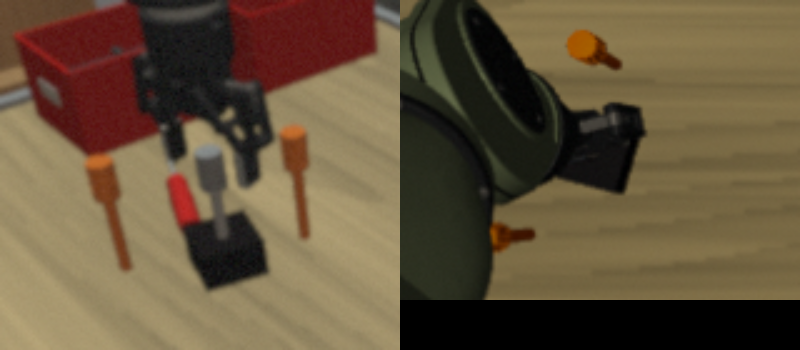

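In the side view the jaws straddle the grey grip at (210,165), one finger on each side. I'm closing them.

>>> jog_arm --rows '[0.085,-0.0005,0,0.003,0,0,0,0.0,0,0,0,0,0,0,0.0,0,0,0,0,0,0,0.0,0,0,0,0,0,0,0.0,0,0,0,0,0,0]'

```text
clock: 3.98
eef_pos: [0.4248, 0.2875, 0.1154]
ee_rot: [[0.968, 0.25, 0.001], [0.25, -0.968, 0.001], [0.001, -0.0, -1.0]]
contact_force: [0.3, -0.4, -0.6]
finger_gap: 0.0383
```

>>> jog_arm --rows '[0.0,0,0,0,0,0,0,0.0,0,0,0,0,0,0,0.0,0,0,0,0,0,0,0.0,0,0,0,0,0,0]'

```text
clock: 4.32
eef_pos: [0.4247, 0.2875, 0.115]
ee_rot: [[0.968, 0.25, 0.0], [0.25, -0.968, 0.0], [0.0, -0.0, -1.0]]
contact_force: [0.6, 0.6, 2.6]
finger_gap: 0.0246
```

>>> jog_arm --rows '[0.0,0,0,-0.01,0,0,0,0.0,0,0,-0.015,0,0,0,0.0,0,0,-0.02,0,0,0,0.0,0,0,-0.02,0,0,0,0.0,0,0,-0.02,0,0,0]'

```text
clock: 4.73
eef_pos: [0.4244, 0.287, 0.2013]
ee_rot: [[0.968, 0.25, -0.0], [0.25, -0.968, -0.0], [-0.0, 0.0, -1.0]]
contact_force: [-0.3, -0.3, -1.3]
finger_gap: 0.0248
```

>>> jog_arm --rows '[0.0,0,0,-0.015,0,0,0,0.0,0,0,0,0,0,0,0.0,0,0,0,0,0,0]'

```text
clock: 4.98
eef_pos: [0.4246, 0.2873, 0.2153]
ee_rot: [[0.968, 0.25, 0.001], [0.25, -0.968, 0.001], [0.001, -0.0, -1.0]]
contact_force: [0.0, -0.5, -1.9]
finger_gap: 0.0245
```

```bash
python3 - <<'E'
from h import *
s=camera("side");t=camera("top")
a=s["frame"][60:200,140:300];b=t["frame"][160:280,130:290]
a=cv2.resize(a,None,fx=2.5,fy=2.5);b=cv2.resize(b,None,fx=2.5,fy=2.5)
o=np.zeros((350,800,3),np.uint8);o[:350,:400]=a;o[:300,400:]=b
cv2.imwrite("pics/g2.png",o[:,:,::-1]);r=robot.sense();print(r["eef_pos"],r["ee_rot"],r["contact_force"],r["q"])
E
```

```text
[0.4242978  0.28715019 0.21422588] [[ 9.68216194e-01  2.50112793e-01 -9.96137859e-04]
 [ 2.50112290e-01 -9.68216648e-01 -6.03766240e-04]
 [-1.11548692e-03  3.35429930e-04 -9.99999322e-01]] [ 0.10031274  1.26268029 -1.65488149] [ -42.0333735    38.42274022    7.90355209  101.02352196   -7.47310344
   41.12847161 -105.69345837]
```

View pics/g2.png

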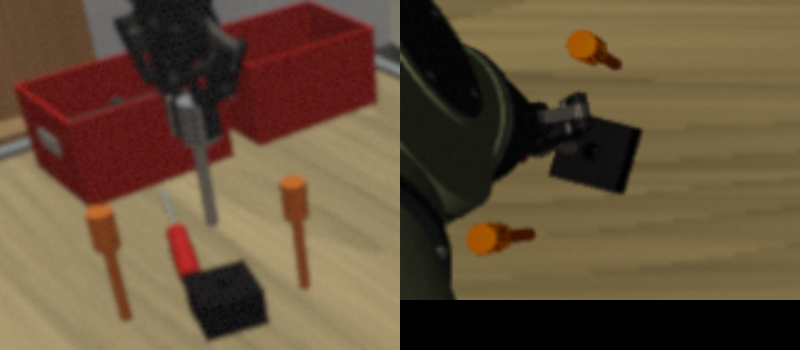

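The rod is held upright and clear of the stand. I'm carrying it over the right-hand bore with the tip at about z=0.107.

>>> jog_arm --rows '[0.0,0.0016,0.0266,0,0,0,0,0.0,0.0016,0.0266,0,0,0,0,0.0,0.0016,0.0266,0,0,0,0,0.0,0.0016,0.0266,0,0,0,0,0.0,0.0016,0.0266,0,0,0,0]'

```text
clock: 5.5
eef_pos: [0.4655, 0.1592, 0.214]
ee_rot: [[0.968, 0.25, -0.002], [0.25, -0.968, -0.001], [-0.002, 0.0, -1.0]]
contact_force: [-0.7, -0.7, -2.2]
finger_gap: 0.0247
```

>>> jog_arm --rows '[0.0,0.0016,0.0266,0,0,0,0,0.0,0.0016,0.0266,0,0,0,0,0.0,0.0016,0.0266,0,0,0,0,0.0,0.0016,0.0266,0,0,0,0,0.0,0.0016,0.0266,0,0,0,0]'

```text
clock: 5.92
eef_pos: [0.5065, 0.0324, 0.2139]
ee_rot: [[0.968, 0.25, -0.002], [0.25, -0.968, -0.0], [-0.002, -0.0, -1.0]]
contact_force: [0.6, 1.3, -2.6]
finger_gap: 0.0246
```

>>> jog_arm --rows '[0.0,0.0016,0.0266,0,0,0,0,0.0,0.0016,0.0266,0,0,0,0,0.0,0.0016,0.0266,0,0,0,0,0.0,0.0016,0.0266,0,0,0,0,0.0,0.0016,0.0266,0,0,0,0]'

```text
clock: 6.33
eef_pos: [0.5475, -0.0943, 0.2138]
ee_rot: [[0.968, 0.25, -0.002], [0.25, -0.968, 0.0], [-0.002, -0.001, -1.0]]
contact_force: [-0.3, 0.4, -1.8]
finger_gap: 0.0242
```

>>> jog_arm --rows '[0.0,0,0,0.01,0,0,0,0.0,0,0,0.01,0,0,0,0.0,0,0,0,0,0,0,0.0,0,0,0,0,0,0]'

```text
clock: 6.67
eef_pos: [0.5472, -0.0928, 0.194]
ee_rot: [[0.968, 0.25, -0.002], [0.25, -0.968, 0.0], [-0.002, -0.001, -1.0]]
contact_force: [-0.1, 0.2, -2.4]
finger_gap: 0.0245
```

```bash
python3 - <<'E'
from h import *
np.set_printoptions(precision=4,suppress=True)
s=camera("side");t=camera("top")
crop(s,310,130,130,130,4.6,"s_h0.png")
crop(t,300,120,130,97,6,"t_h0.png");r=robot.sense();print(r["eef_pos"],r["ee_rot"],r["contact_force"],r["q"])
E
```

```text
[ 0.5477 -0.0927  0.1949] [[ 0.9681  0.2504 -0.0002]
 [ 0.2504 -0.9681  0.0002]
 [-0.0001 -0.0002 -1.    ]] [ 0.4675  0.1547 -2.0951] [  5.1537  42.9289   2.2307  93.5033  -2.214   43.6207 -67.1064]
```

View pics/s_h0.png

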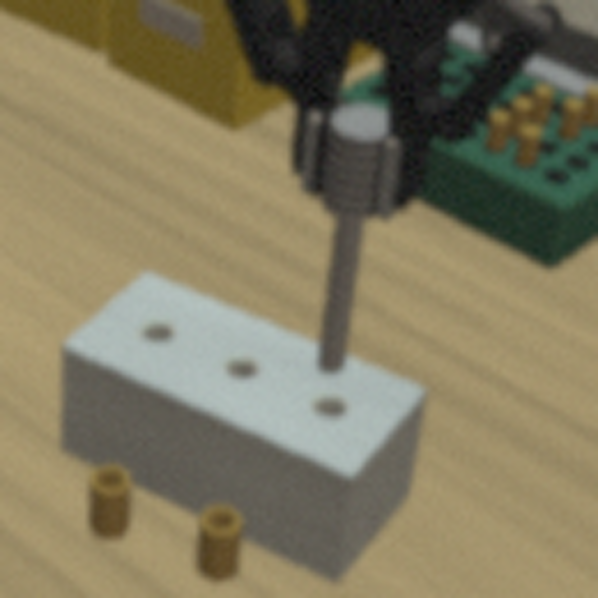

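View pics/t_h0.png

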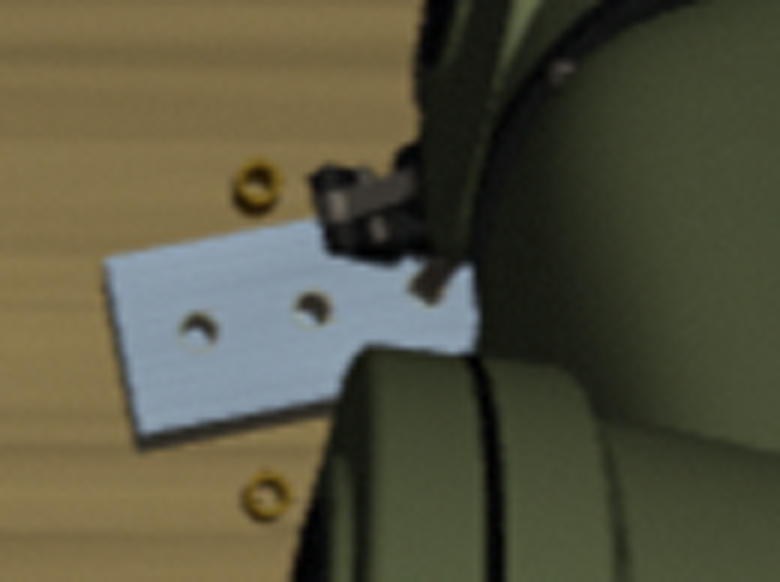

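The rod hangs above the right bore: side crop tip about (331,366), bore (330,407). In the top crop the tip is about (428,290). I'll overlay the projected shaft model to measure the tip against the bore.

```bash
cat > ov.py <<'E'
from h import *
import sys
np.set_printoptions(precision=4,suppress=True)
def ov(tip,name,hole,dz=0.085,boxes=None):
    s=camera("side");t=camera("top")
    f=8; out=[]
    for c in (s,t):
        m=proj(c,np.array(tip)+[0,0,0.005])[0]; x0=int(m[0])-25;y0=int(m[1])-30
        x0=max(0,x0);y0=max(0,y0)
        im=cv2.resize(c["frame"][y0:y0+60,x0:x0+50,::-1],None,fx=f,fy=f,interpolation=cv2.INTER_CUBIC)
        def dr(P,col):
            q=(proj(c,P)-[x0,y0]+.5)*f-.5
            cv2.polylines(im,[np.round(q*8).astype(np.int32)],True,col,1,cv2.LINE_AA,3)
        a=np.linspace(0,2*np.pi,40)
        ci=np.c_[np.cos(a),np.sin(a),0*a]
        for z in (0,.02,.04): dr(np.array(tip)+ci*.006+[0,0,z],(0,0,255))
        dr(np.array(hole)+ci*.00825,(0,200,0))
        out.append(im)
    cv2.imwrite("pics/"+name,np.hstack(out))
E
python3 - <<'E'
from ov import *
ov([.5477,-.0928,.0879],"o1.png",[.5478,-.0938,.065])
E
```

```text
(no output)
```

View pics/o1.png

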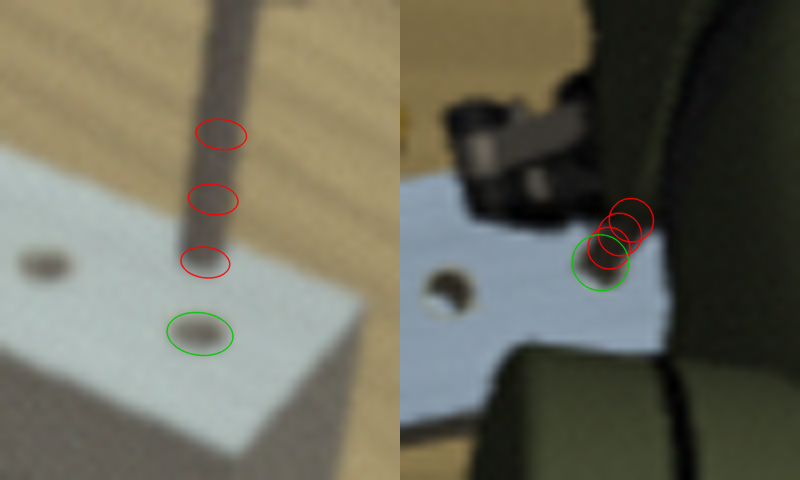

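```bash
python3 - <<'E'
from h import *
s=camera("side");t=camera("top")
L=[]
for c,(u,v) in ((s,(382,206)),(t,(371,166))):
    im=c["frame"][v-14:v+14,u-12:u+13,::-1].astype(float)
    im=np.clip((im-20)*1.3,0,255).astype(np.uint8)
    im=cv2.resize(im,None,fx=16,fy=16,interpolation=cv2.INTER_CUBIC)
    L.append(im)
cv2.imwrite("pics/o2.png",np.hstack(L))
E
```

```text
(no output)
```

View pics/o2.png

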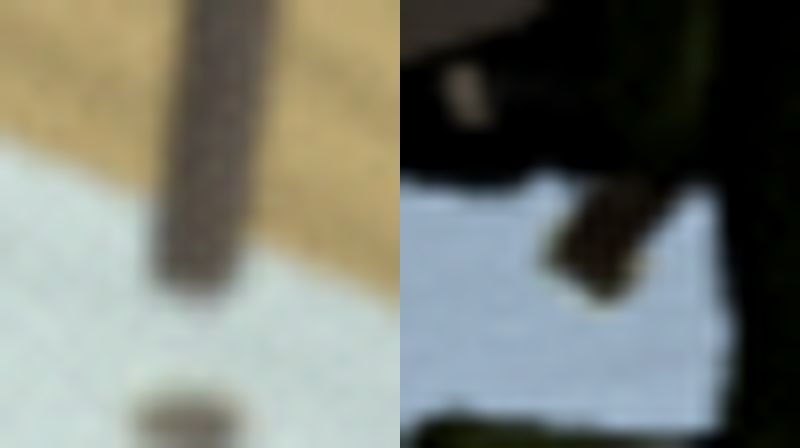

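```bash
python3 - <<'E'
from h import *
np.set_printoptions(precision=4,suppress=True)
s=camera("side");t=camera("top"); r=robot.sense();p=r["eef_pos"];print(p)
z=p[2]-.107
print("pred",proj(s,[[*p[:2],z],[.5477,-.0938,.065]]),proj(t,[[*p[:2],z],[.5477,-.0938,.065]]))
print("side tip",onz(s,[381.85,207.9],z))
print("top of grip",onz(s,un((361,122),310,130,4.6),z+.125))
# axis in top: two points
q=proj(t,[[*p[:2],z],[*p[:2],z+.03]]);print("top model axis",q)
o=lambda x,y:(359+(x-400+.5)/16-.5,152+(y+.5)/16-.5)
print("top seen axis",o(642,188),o(590,258))
q=proj(s,[[*p[:2],z],[*p[:2],z+.03]]);print("side model axis",q)
o=lambda x,y:(370+(x+.5)/16-.5,192+(y+.5)/16-.5)
print("side seen",o(229,20),o(196.5,270))
E
```

```text
[ 0.5477 -0.0929  0.195 ]
pred [[382.2207 209.2626]
 [381.4646 218.2464]] [[371.6698 165.4898]
 [370.5537 167.3754]]
side tip [ 0.5504 -0.0896  0.088 ]
top of grip [ 0.5447 -0.0935  0.213 ]
top model axis [[371.6698 165.4898]
 [373.7458 162.9077]]
top seen axis (373.65625, 163.28125) (370.40625, 167.65625)
side model axis [[382.2207 209.2626]
 [383.7    197.352 ]]
side seen (383.84375, 192.78125) (381.8125, 208.40625)
```

The tip is about 1 mm off the bore, within the chamfer's capture range. I'm correcting that and lowering to just above the mouth.

>>> jog_arm --rows '[0.0,0.0008,0.0012,0.006,0,0,0,0.0,0,0,0.006,0,0,0,0.0,0,0,0.004,0,0,0,0.0,0,0,0.002,0,0,0,0.0,0,0,0,0,0,0]'

```text
clock: 7.48
eef_pos: [0.5485, -0.0939, 0.1761]
ee_rot: [[0.968, 0.25, -0.001], [0.25, -0.968, 0.0], [-0.001, -0.0, -1.0]]
contact_force: [-0.6, 1.4, -1.4]
finger_gap: 0.0246
```

```bash
python3 - <<'E'
from ov import *
r=robot.sense();p=r["eef_pos"];print(p,r["contact_force"])
ov([p[0]-.001,p[1],p[2]-.107],"o3.png",[.5478,-.0938,.065])
E
```

```text
[ 0.5485 -0.0939  0.1761] [-0.603   1.3662 -1.3801]
```

View pics/o3.png

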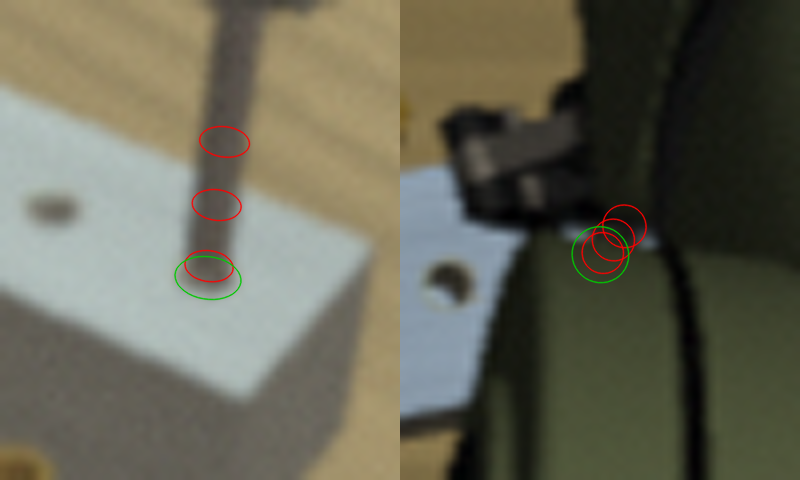

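In the side view the shaft is centred over the bore; the arm hides the top view. I'm lowering gently and watching the force.

>>> jog_arm --rows '[0.0,0,0,0.002,0,0,0,0.0,0,0,0.002,0,0,0,0.0,0,0,0.002,0,0,0,0.0,0,0,0.001,0,0,0]'

```text
clock: 7.92
eef_pos: [0.5487, -0.0939, 0.1695]
ee_rot: [[0.968, 0.25, -0.0], [0.25, -0.968, 0.0], [-0.0, -0.0, -1.0]]
contact_force: [0.1, -0.1, -2.0]
finger_gap: 0.0246
```

>>> jog_arm --rows '[0.0,0,0,0.001,0,0,0,0.0,0,0,0.001,0,0,0,0.0,0,0,0.001,0,0,0,0.0,0,0,0.0,0,0,0]'

```text
clock: 8.25
eef_pos: [0.5487, -0.0939, 0.1666]
ee_rot: [[0.968, 0.25, -0.0], [0.25, -0.968, 0.0], [-0.0, -0.0, -1.0]]
contact_force: [-0.1, 0.5, -1.6]
finger_gap: 0.0249
```

>>> jog_arm --rows '[0.0,0,0,0.003,0,0,0,0.0,0,0,0.003,0,0,0,0.0,0,0,0.003,0,0,0,0.0,0,0,0.002,0,0,0]'

```text
clock: 8.58
eef_pos: [0.5486, -0.0939, 0.1553]
ee_rot: [[0.968, 0.25, -0.0], [0.25, -0.968, 0.0], [-0.0, -0.0, -1.0]]
contact_force: [0.6, 0.4, -2.0]
finger_gap: 0.0248
```

>>> jog_arm --rows '[0.0,0,0,0.003,0,0,0,0.0,0,0,0.003,0,0,0,0.0,0,0,0.002,0,0,0,0.0,0,0,0.001,0,0,0]'

```text
clock: 8.92
eef_pos: [0.5487, -0.0939, 0.1464]
ee_rot: [[0.968, 0.25, -0.0], [0.25, -0.968, 0.0], [-0.0, -0.0, -1.0]]
contact_force: [0.2, 0.3, -1.3]
finger_gap: 0.0247
```

>>> jog_arm --rows '[0.0,0,0,0.002,0,0,0,0.0,0,0,0.002,0,0,0,0.0,0,0,0.0,0,0,0]'

```text
clock: 9.17
eef_pos: [0.5486, -0.0939, 0.1425]
ee_rot: [[0.968, 0.25, -0.0], [0.25, -0.968, 0.0], [-0.0, -0.0, -1.0]]
contact_force: [-0.3, -0.0, -2.0]
finger_gap: 0.0243
```

>>> jog_arm --rows '[0.0,0,0,0.0015,0,0,0,0.0,0,0,0.001,0,0,0,0.0,0,0,0.0,0,0,0]'

```text
clock: 9.42
eef_pos: [0.5487, -0.0939, 0.1401]
ee_rot: [[0.968, 0.25, -0.0], [0.25, -0.968, 0.0], [-0.0, -0.0, -1.0]]
contact_force: [0.1, -0.1, -1.8]
finger_gap: 0.0246
```

>>> jog_arm --rows '[0.0,0,0,0.002,0,0,0,0.0,0,0,0.002,0,0,0,0.0,0,0,0.0,0,0,0]'

```text
clock: 9.67
eef_pos: [0.5486, -0.0939, 0.1359]
ee_rot: [[0.968, 0.25, -0.0], [0.25, -0.968, 0.0], [-0.0, -0.0, -1.0]]
contact_force: [0.2, 0.5, -1.3]
finger_gap: 0.0249
```

>>> jog_arm --rows '[0.0,0,0,0.001,0,0,0,0.0,0,0,0.001,0,0,0,0.0,0,0,0.001,0,0,0,0.0,0,0,0.0,0,0,0]'

```text
clock: 10.0
eef_pos: [0.5487, -0.0939, 0.1331]
ee_rot: [[0.968, 0.25, -0.0], [0.25, -0.968, 0.0], [-0.0, -0.0, -1.0]]
contact_force: [0.5, -0.7, -1.2]
finger_gap: 0.0247
```

>>> jog_arm --rows '[0.0,0,0,0.001,0,0,0,0.0,0,0,0.001,0,0,0,0.0,0,0,0.0,0,0,0]'

```text
clock: 10.25
eef_pos: [0.5487, -0.0939, 0.1311]
ee_rot: [[0.968, 0.25, -0.0], [0.25, -0.968, 0.0], [-0.0, -0.0, -1.0]]
contact_force: [-0.7, -1.1, -1.6]
finger_gap: 0.0248
```

>>> jog_arm --rows '[0.0,0,0,0.001,0,0,0,0.0,0,0,0.001,0,0,0,0.0,0,0,0.001,0,0,0,0.0,0,0,0,0,0,0]'

```text
clock: 10.58
eef_pos: [0.5487, -0.0939, 0.1281]
ee_rot: [[0.968, 0.25, -0.0], [0.25, -0.968, 0.0], [-0.0, -0.0, -1.0]]
contact_force: [-0.9, -0.5, -2.5]
finger_gap: 0.0246
```

>>> jog_arm --rows '[0.0,0,0,0.001,0,0,0,0.0,0,0,0.001,0,0,0,0.0,0,0,0.0,0,0,0]'

```text
clock: 10.83
eef_pos: [0.5488, -0.0939, 0.1264]
ee_rot: [[0.968, 0.25, 0.0], [0.25, -0.968, 0.0], [0.0, -0.0, -1.0]]
contact_force: [-0.8, 0.1, 5.0]
finger_gap: 0.0243
```

>>> jog_arm --rows '[0.0,0,0,0.001,0,0,0,0.0,0,0,0.0,0,0,0]'

```text
clock: 11.0
eef_pos: [0.5488, -0.0939, 0.1254]
ee_rot: [[0.968, 0.25, 0.0], [0.25, -0.968, 0.0], [0.0, 0.0, -1.0]]
contact_force: [-0.4, 0.3, 6.0]
finger_gap: 0.0245
```

Contact came at TCP z≈0.127, so the tip is near 0.020, which matches the 45 mm depth. I'm pressing to about 10 N and holding.

>>> jog_arm --rows '[0.0,0,0,0.0008,0,0,0,0.0,0,0,0,0,0,0,0.0,0,0,0.0,0,0,0,0.0,0,0,0.0,0,0,0,0.0,0,0,0.0,0,0,0]'

```text
clock: 11.42
eef_pos: [0.5489, -0.0939, 0.1248]
ee_rot: [[0.968, 0.25, 0.001], [0.25, -0.968, 0.0], [0.001, 0.0, -1.0]]
contact_force: [-2.2, 0.4, 9.1]
finger_gap: 0.0248
```

>>> jog_arm --rows '[0.0,0,0,0,0,0,0,0.0,0,0,0,0,0,0,0.0,0,0,0.0,0,0,0]'

```text
clock: 11.67
eef_pos: [0.5489, -0.0939, 0.1248]
ee_rot: [[0.968, 0.25, 0.001], [0.25, -0.968, 0.0], [0.001, 0.0, -1.0]]
contact_force: [-2.7, 1.5, 8.6]
finger_gap: 0.0248
```

```bash
python3 - <<'E'
from ov import *
r=robot.sense();p=r["eef_pos"];print(p,r["contact_force"],r["torque"])
s=camera("side");crop(s,310,150,100,100,6,"p0.png")
E
```

```text
[ 0.5489 -0.0939  0.1248] [-2.7143  1.5459  8.5949] [ 0.1742  0.42   -0.0202]
```

View pics/p0.png

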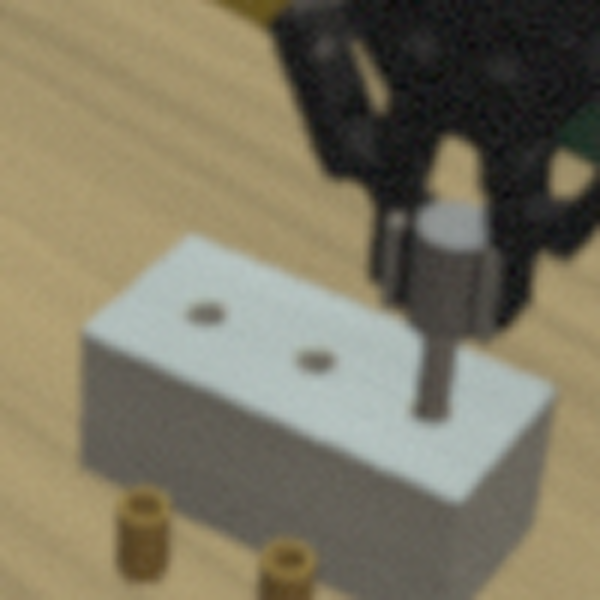

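The picture shows the rod well down in the right bore at (430,412), held at about 10 N. That bore reads about 45 mm. I'm lifting out and going to the middle bore.

>>> jog_arm --rows '[0.0,0,0,-0.005,0,0,0,0.0,0,0,-0.01,0,0,0,0.0,0,0,-0.012,0,0,0,0.0,0,0,-0.012,0,0,0,0.0,0,0,-0.012,0,0,0]'

```text
clock: 12.13
eef_pos: [0.5487, -0.0939, 0.1767]
ee_rot: [[0.968, 0.25, 0.0], [0.25, -0.968, 0.0], [0.0, -0.0, -1.0]]
contact_force: [0.4, 0.7, -1.4]
finger_gap: 0.025
```

>>> jog_arm --rows '[0.0,0,0,-0.005,0,0,0,0.0,0,0,0,0,0,0]'

```text
clock: 12.3
eef_pos: [0.5491, -0.094, 0.1818]
ee_rot: [[0.968, 0.25, 0.002], [0.25, -0.968, -0.0], [0.002, 0.001, -1.0]]
contact_force: [0.7, -0.5, -2.6]
finger_gap: 0.0246
```

>>> jog_arm --rows '[0.0,0.0006,-0.012,0,0,0,0,0.0,0.0006,-0.012,0,0,0,0,0.0,0.0006,-0.012,0,0,0,0,0.0,0.0003,-0.0089,0,0,0,0,0.0,0,0,0,0,0,0]'

```text
clock: 12.72
eef_pos: [0.5392, -0.0472, 0.1803]
ee_rot: [[0.967, 0.253, -0.001], [0.253, -0.967, 0.001], [-0.0, -0.001, -1.0]]
contact_force: [0.0, 0.7, -1.4]
finger_gap: 0.0248
```

```bash
python3 - <<'E'
from ov import *
r=robot.sense();p=r["eef_pos"];print(p,r["contact_force"])
ov([p[0]-.001,p[1],p[2]-.107],"o4.png",[.539,-.0497,.065])
E
```

```text
[ 0.5392 -0.0472  0.1803] [ 0.0253  0.7108 -1.4338]
```

View pics/o4.png

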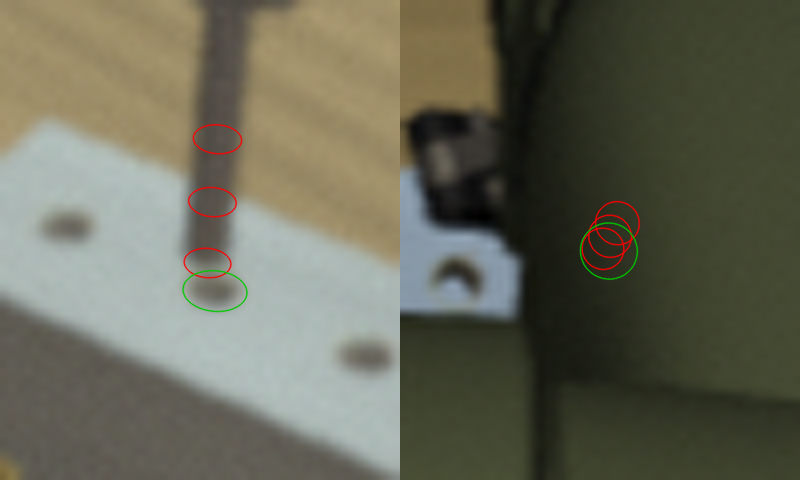

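>>> jog_arm --rows '[0.0,0,0,0,0,0,0,0.0,0,0,0,0,0,0]'

```text
clock: 12.98
eef_pos: [0.5396, -0.0505, 0.1805]
ee_rot: [[0.968, 0.249, -0.0], [0.249, -0.968, -0.0], [-0.0, 0.0, -1.0]]
contact_force: [-0.7, 0.3, -2.6]
finger_gap: 0.0247
```

>>> jog_arm --rows '[0.0,0,0,0.003,0,0,0,0.0,0,0,0.002,0,0,0,0.0,0,0,0,0,0,0]'

```text
clock: 13.23
eef_pos: [0.5394, -0.0501, 0.175]
ee_rot: [[0.968, 0.25, -0.001], [0.25, -0.968, 0.0], [-0.001, -0.0, -1.0]]
contact_force: [0.0, 1.0, -2.6]
finger_gap: 0.0245
```

```bash
python3 - <<'E'
from ov import *
r=robot.sense();p=r["eef_pos"];print(p,r["contact_force"])
ov([p[0]-.001,p[1],p[2]-.107],"o5.png",[.539,-.0497,.065])
print(robot.sense()["eef_pos"])
E
```

```text
[ 0.5394 -0.0501  0.175 ] [ 0.0176  1.0178 -2.6277]
[ 0.5395 -0.05    0.1754]
```

View pics/o5.png

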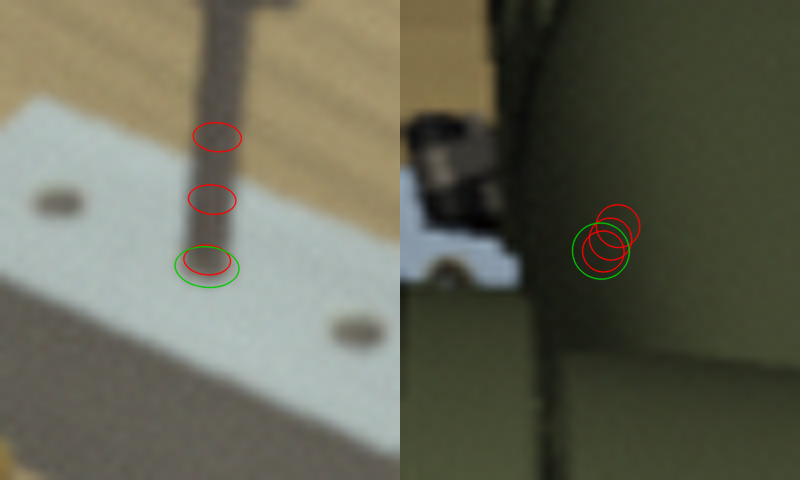

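The shaft at (207,250) is centred over the middle bore's outline, so I'm lowering with force checks.

>>> jog_arm --rows '[0.0,0,0,0.002,0,0,0,0.0,0,0,0.002,0,0,0,0.0,0,0,0.001,0,0,0,0.0,0,0,0.001,0,0,0,0.0,0,0,0,0,0,0]'

```text
clock: 13.75
eef_pos: [0.5395, -0.0499, 0.1693]
ee_rot: [[0.968, 0.25, -0.0], [0.25, -0.968, 0.0], [-0.0, -0.0, -1.0]]
contact_force: [0.1, -0.4, -1.6]
finger_gap: 0.0249
```

>>> jog_arm --rows '[0.0,0,0,0.001,0,0,0,0.0,0,0,0.001,0,0,0,0.0,0,0,0.001,0,0,0,0.0,0,0,0.0,0,0,0]'

```text
clock: 14.08
eef_pos: [0.5395, -0.0499, 0.1663]
ee_rot: [[0.968, 0.25, -0.0], [0.25, -0.968, 0.0], [-0.0, -0.0, -1.0]]
contact_force: [-0.7, -0.4, -2.6]
finger_gap: 0.0247
```

In the bore with no contact force. Down towards the first candidate bottom (0.143).

>>> jog_arm --rows '[0.0,0,0,0.003,0,0,0,0.0,0,0,0.003,0,0,0,0.0,0,0,0.003,0,0,0,0.0,0,0,0.002,0,0,0]'

```text
clock: 14.42
eef_pos: [0.5394, -0.0499, 0.155]
ee_rot: [[0.968, 0.25, -0.0], [0.25, -0.968, 0.0], [-0.0, -0.0, -1.0]]
contact_force: [0.4, 0.0, -2.3]
finger_gap: 0.0247
```

>>> jog_arm --rows '[0.0,0,0,0.003,0,0,0,0.0,0,0,0.003,0,0,0,0.0,0,0,0.002,0,0,0,0.0,0,0,0.001,0,0,0]'

```text
clock: 14.75
eef_pos: [0.5395, -0.0499, 0.1461]
ee_rot: [[0.968, 0.25, -0.0], [0.25, -0.968, 0.0], [-0.0, -0.0, -1.0]]
contact_force: [0.7, 0.4, -1.9]
finger_gap: 0.0247
```

>>> jog_arm --rows '[0.0,0,0,0.002,0,0,0,0.0,0,0,0.0015,0,0,0,0.0,0,0,0.0,0,0,0]'

```text
clock: 15.0
eef_pos: [0.5395, -0.0499, 0.1428]
ee_rot: [[0.968, 0.25, -0.0], [0.25, -0.968, 0.0], [-0.0, -0.0, -1.0]]
contact_force: [-1.0, 0.2, -2.4]
finger_gap: 0.0246
```

>>> jog_arm --rows '[0.0,0,0,0.001,0,0,0,0.0,0,0,0.0005,0,0,0,0.0,0,0,0.0,0,0,0]'

```text
clock: 15.25
eef_pos: [0.5395, -0.0499, 0.1415]
ee_rot: [[0.968, 0.25, -0.0], [0.25, -0.968, 0.0], [0.0, -0.0, -1.0]]
contact_force: [0.3, 0.1, -2.6]
finger_gap: 0.0249
```

>>> jog_arm --rows '[0.0,0,0,0.002,0,0,0,0.0,0,0,0.002,0,0,0,0.0,0,0,0.001,0,0,0,0.0,0,0,0.0,0,0,0]'

```text
clock: 15.58
eef_pos: [0.5394, -0.0499, 0.1362]
ee_rot: [[0.968, 0.25, -0.0], [0.25, -0.968, 0.0], [-0.0, -0.0, -1.0]]
contact_force: [-0.5, -1.1, -1.3]
finger_gap: 0.0246
```

>>> jog_arm --rows '[0.0,0,0,0.001,0,0,0,0.0,0,0,0.001,0,0,0,0.0,0,0,0.0,0,0,0]'

```text
clock: 15.83
eef_pos: [0.5397, -0.05, 0.1346]
ee_rot: [[0.968, 0.25, 0.0], [0.25, -0.968, 0.0], [0.0, 0.0, -1.0]]
contact_force: [0.6, 0.4, 3.3]
finger_gap: 0.0247
```

Contact at about 0.135, which matches 37 mm. I'm pressing.

>>> jog_arm --rows '[0.0,0,0,0.001,0,0,0,0.0,0,0,0.001,0,0,0,0.0,0,0,0.0,0,0,0,0.0,0,0,0.0,0,0,0,0.0,0,0,0.0,0,0,0]'

```text
clock: 16.25
eef_pos: [0.5398, -0.0499, 0.1328]
ee_rot: [[0.968, 0.25, 0.001], [0.25, -0.968, 0.0], [0.001, 0.0, -1.0]]
contact_force: [0.0, 0.5, 8.1]
finger_gap: 0.025
```

>>> jog_arm --rows '[0.0,0,0,0,0,0,0,0.0,0,0,0,0,0,0,0.0,0,0,0.0,0,0,0,0.0,0,0,0,0,0,0]'

```text
clock: 16.58
eef_pos: [0.5398, -0.0499, 0.1328]
ee_rot: [[0.968, 0.25, 0.001], [0.25, -0.968, 0.0], [0.001, 0.0, -1.0]]
contact_force: [-0.5, 1.0, 6.8]
finger_gap: 0.0244
```

It held about 9 N for roughly 0.6 s. On to the left bore.

>>> jog_arm --rows '[0.0,0,0,-0.005,0,0,0,0.0,0,0,-0.01,0,0,0,0.0,0,0,-0.012,0,0,0,0.0,0,0,-0.012,0,0,0,0.0,0,0,-0.007,0,0,0]'

```text
clock: 17.0
eef_pos: [0.5398, -0.0499, 0.1801]
ee_rot: [[0.968, 0.25, 0.001], [0.25, -0.968, 0.0], [0.001, 0.0, -1.0]]
contact_force: [0.1, 0.3, -1.1]
finger_gap: 0.0248
```

>>> jog_arm --rows '[0.0,0,0,-0.001,0,0,0,0.0,0,0,0,0,0,0]'

```text
clock: 17.17
eef_pos: [0.5396, -0.0499, 0.1798]
ee_rot: [[0.968, 0.25, 0.001], [0.25, -0.968, 0.0], [0.001, 0.0, -1.0]]
contact_force: [0.9, -0.3, -2.1]
finger_gap: 0.025
```

>>> jog_arm --rows '[0.0,0.0006,-0.012,0,0,0,0,0.0,0.0006,-0.012,0,0,0,0,0.0,0.0006,-0.011,0,0,0,0,0.0,0.0004,-0.007,0,0,0,0,0.0,0.0003,-0.003,0,0,0,0]'

```text
clock: 17.58
eef_pos: [0.5304, -0.0038, 0.1793]
ee_rot: [[0.968, 0.252, -0.001], [0.252, -0.968, 0.001], [-0.0, -0.001, -1.0]]
contact_force: [-0.5, -0.1, -1.0]
finger_gap: 0.0247
```

>>> jog_arm --rows '[0.0,0,0,0,0,0,0,0.0,0,0,0.002,0,0,0,0.0,0,0,0,0,0,0,0.0,0,0,0,0,0,0]'

```text
clock: 17.92
eef_pos: [0.5307, -0.0062, 0.1774]
ee_rot: [[0.968, 0.249, -0.0], [0.249, -0.968, -0.0], [-0.0, 0.0, -1.0]]
contact_force: [-0.1, -0.2, -1.7]
finger_gap: 0.0245
```

```bash
python3 - <<'E'
from ov import *
r=robot.sense();p=r["eef_pos"];print(p,r["contact_force"])
ov([p[0]-.001,p[1],p[2]-.107],"o6.png",[.530,-.0054,.065])
print(robot.sense()["eef_pos"])
E
```

```text
[ 0.5307 -0.0062  0.1774] [-0.113  -0.1969 -1.7441]
[ 0.5307 -0.0061  0.1775]
```

View pics/o6.png

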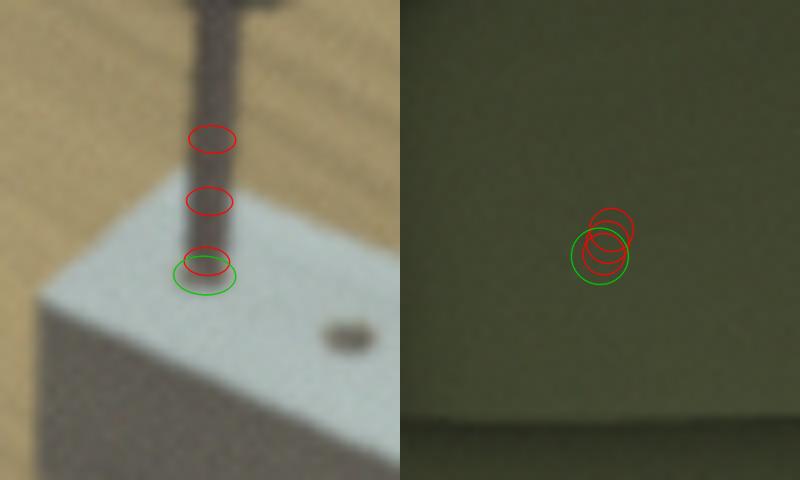

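The shaft at (207,255) is centred over the left bore at (205,275). Lowering.

>>> jog_arm --rows '[0.0,0,0,0.003,0,0,0,0.0,0,0,0.002,0,0,0,0.0,0,0,0.002,0,0,0,0.0,0,0,0.001,0,0,0,0.0,0,0,0,0,0,0]'

```text
clock: 18.43
eef_pos: [0.5306, -0.0057, 0.1692]
ee_rot: [[0.968, 0.25, -0.0], [0.25, -0.968, 0.0], [-0.0, -0.0, -1.0]]
contact_force: [0.6, 0.2, -1.9]
finger_gap: 0.0249
```

>>> jog_arm --rows '[0.0,0,0,0.001,0,0,0,0.0,0,0,0.001,0,0,0,0.0,0,0,0.001,0,0,0,0.0,0,0,0.0,0,0,0]'

```text
clock: 18.77
eef_pos: [0.5307, -0.0057, 0.1663]
ee_rot: [[0.968, 0.25, -0.0], [0.25, -0.968, 0.0], [-0.0, -0.0, -1.0]]
contact_force: [-0.0, 0.4, -1.7]
finger_gap: 0.0246
```

>>> jog_arm --rows '[0.0,0,0,0.003,0,0,0,0.0,0,0,0.003,0,0,0,0.0,0,0,0.003,0,0,0,0.0,0,0,0.002,0,0,0]'

```text
clock: 19.1
eef_pos: [0.5306, -0.0057, 0.155]
ee_rot: [[0.968, 0.25, -0.0], [0.25, -0.968, 0.0], [-0.0, -0.0, -1.0]]
contact_force: [0.5, -0.1, -2.1]
finger_gap: 0.0246
```

>>> jog_arm --rows '[0.0,0,0,0.003,0,0,0,0.0,0,0,0.003,0,0,0,0.0,0,0,0.002,0,0,0,0.0,0,0,0.001,0,0,0]'

```text
clock: 19.43
eef_pos: [0.5306, -0.0057, 0.1461]
ee_rot: [[0.968, 0.25, -0.0], [0.25, -0.968, 0.0], [-0.0, -0.0, -1.0]]
contact_force: [-0.4, 0.4, -1.0]
finger_gap: 0.0246
```

>>> jog_arm --rows '[0.0,0,0,0.0015,0,0,0,0.0,0,0,0.001,0,0,0,0.0,0,0,0.001,0,0,0,0.0,0,0,0,0,0,0]'

```text
clock: 19.77
eef_pos: [0.5308, -0.0058, 0.1431]
ee_rot: [[0.968, 0.25, 0.0], [0.25, -0.968, 0.0], [0.0, 0.0, -1.0]]
contact_force: [-0.0, 0.1, 2.8]
finger_gap: 0.0245
```

Contact at about 0.143, which matches 29 mm as expected. I'm pressing.

>>> jog_arm --rows '[0.0,0,0,0.001,0,0,0,0.0,0,0,0.0012,0,0,0,0.0,0,0,0.0,0,0,0,0.0,0,0,0.0,0,0,0,0.0,0,0,0.0,0,0,0]'

```text
clock: 20.18
eef_pos: [0.5309, -0.0057, 0.1411]
ee_rot: [[0.968, 0.25, 0.001], [0.25, -0.968, 0.0], [0.001, 0.0, -1.0]]
contact_force: [-0.4, 0.2, 7.1]
finger_gap: 0.0244
```

>>> jog_arm --rows '[0.0,0,0,0,0,0,0,0.0,0,0,0,0,0,0,0.0,0,0,0.0,0,0,0,0.0,0,0,0,0,0,0]'

```text
clock: 20.52
eef_pos: [0.5309, -0.0057, 0.1411]
ee_rot: [[0.968, 0.25, 0.001], [0.25, -0.968, 0.0], [0.001, 0.0, -1.0]]
contact_force: [-0.4, 1.0, 7.0]
finger_gap: 0.0244
```

The readings are about 45, 37 and 29 mm from right to left, so the right-hand bore is deepest. I'm going back to it.

>>> jog_arm --rows '[0.0,0,0,-0.005,0,0,0,0.0,0,0,-0.01,0,0,0,0.0,0,0,-0.012,0,0,0,0.0,0,0,-0.01,0,0,0,0.0,0,0,-0.003,0,0,0]'

```text
clock: 20.93
eef_pos: [0.5311, -0.0057, 0.1827]
ee_rot: [[0.968, 0.25, 0.002], [0.25, -0.968, 0.0], [0.002, 0.0, -1.0]]
contact_force: [1.0, 0.3, -0.9]
finger_gap: 0.0245
```

>>> jog_arm --rows '[0.0,0,0,0,0,0,0,0.0,0,0,0,0,0,0]'

```text
clock: 21.1
eef_pos: [0.5306, -0.0057, 0.1808]
ee_rot: [[0.968, 0.25, -0.0], [0.25, -0.968, 0.0], [-0.0, -0.0, -1.0]]
contact_force: [-0.5, 0.7, -2.2]
finger_gap: 0.0246
```

>>> jog_arm --rows '[0.0,-0.001,0.018,0,0,0,0,0.0,-0.001,0.02,0,0,0,0,0.0,-0.001,0.02,0,0,0,0,0.0,-0.001,0.018,0,0,0,0,0.0,-0.0008,0.0138,0,0,0,0]'

```text
clock: 21.52
eef_pos: [0.5483, -0.0955, 0.1802]
ee_rot: [[0.968, 0.249, -0.001], [0.249, -0.968, -0.0], [-0.001, -0.0, -1.0]]
contact_force: [-0.1, -0.4, -2.8]
finger_gap: 0.0246
```

>>> jog_arm --rows '[0.0,0,0,0,0,0,0,0.0,0,0,0.002,0,0,0,0.0,0,0,0,0,0,0,0.0,0,0,0,0,0,0,0.0,0,0,0,0,0,0]'

```text
clock: 21.93
eef_pos: [0.5485, -0.0931, 0.1787]
ee_rot: [[0.968, 0.251, -0.0], [0.251, -0.968, 0.0], [-0.0, -0.0, -1.0]]
contact_force: [-0.3, -0.4, -1.1]
finger_gap: 0.0246
```

```bash
python3 - <<'E'
from ov import *
r=robot.sense();p=r["eef_pos"];print(p,r["contact_force"])
ov([p[0]-.001,p[1],p[2]-.107],"o7.png",[.5478,-.0938,.065])
print(robot.sense()["eef_pos"])
E
```

```text
[ 0.5485 -0.0931  0.1787] [-0.3304 -0.4346 -1.1192]
[ 0.5485 -0.0934  0.1788]
```

View pics/o7.png

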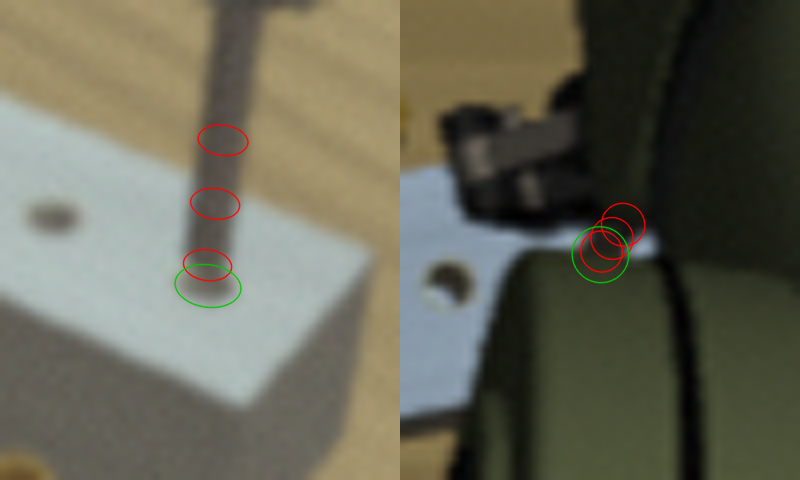

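The shaft at (207,255) is over the right bore again. Lowering.

>>> jog_arm --rows '[0.0,0,0,0.003,0,0,0,0.0,0,0,0.003,0,0,0,0.0,0,0,0.002,0,0,0,0.0,0,0,0.001,0,0,0,0.0,0,0,0,0,0,0]'

```text
clock: 22.45
eef_pos: [0.5484, -0.0938, 0.1695]
ee_rot: [[0.968, 0.25, -0.0], [0.25, -0.968, 0.0], [-0.0, -0.0, -1.0]]
contact_force: [0.8, 0.1, -1.3]
finger_gap: 0.0246
```

>>> jog_arm --rows '[0.0,0,0,0.001,0,0,0,0.0,0,0,0.001,0,0,0,0.0,0,0,0.001,0,0,0,0.0,0,0,0.001,0,0,0]'

```text
clock: 22.78
eef_pos: [0.5485, -0.0939, 0.1657]
ee_rot: [[0.968, 0.25, 0.0], [0.25, -0.968, 0.0], [0.0, -0.0, -1.0]]
contact_force: [0.1, 0.3, -0.6]
finger_gap: 0.0247
```

Down 37 mm to about 0.1285.

>>> jog_arm --rows '[0.0,0,0,0.003,0,0,0,0.0,0,0,0.003,0,0,0,0.0,0,0,0.003,0,0,0,0.0,0,0,0.003,0,0,0]'

```text
clock: 23.12
eef_pos: [0.5485, -0.0939, 0.1534]
ee_rot: [[0.968, 0.25, -0.0], [0.25, -0.968, 0.0], [-0.0, -0.0, -1.0]]
contact_force: [0.3, -0.1, -1.5]
finger_gap: 0.0251
```

>>> jog_arm --rows '[0.0,0,0,0.003,0,0,0,0.0,0,0,0.003,0,0,0,0.0,0,0,0.003,0,0,0,0.0,0,0,0.003,0,0,0]'

```text
clock: 23.45
eef_pos: [0.5485, -0.0939, 0.1415]
ee_rot: [[0.968, 0.25, -0.0], [0.25, -0.968, 0.0], [-0.0, -0.0, -1.0]]
contact_force: [0.2, -0.5, -2.0]
finger_gap: 0.0245
```

>>> jog_arm --rows '[0.0,0,0,0.003,0,0,0,0.0,0,0,0.003,0,0,0,0.0,0,0,0.003,0,0,0,0.0,0,0,0.003,0,0,0,0.0,0,0,0,0,0,0]'

```text
clock: 23.87
eef_pos: [0.5483, -0.0938, 0.1292]
ee_rot: [[0.968, 0.25, -0.001], [0.25, -0.968, 0.0], [-0.001, -0.0, -1.0]]
contact_force: [-0.1, 0.4, -1.6]
finger_gap: 0.025
```

>>> jog_arm --rows '[0.0,0,0,0.001,0,0,0,0.0,0,0,0.001,0,0,0,0.0,0,0,0.0007,0,0,0,0.0,0,0,0,0,0,0]'

```text
clock: 24.2
eef_pos: [0.5486, -0.0939, 0.1272]
ee_rot: [[0.968, 0.25, 0.0], [0.25, -0.968, 0.0], [0.0, -0.0, -1.0]]
contact_force: [-0.3, -0.1, 2.1]
finger_gap: 0.0246
```

It has bottomed lightly at the same height as before (0.127). Releasing.

>>> jog_arm --rows '[0.035,0,0,0,0,0,0,0.05,0,0,0,0,0,0,0.07,0,0,0,0,0,0,0.085,0,0,0,0,0,0,0.085,0,0,0,0,0,0]'

```text
clock: 24.62
eef_pos: [0.5485, -0.0939, 0.1271]
ee_rot: [[0.968, 0.25, 0.0], [0.25, -0.968, 0.0], [0.0, -0.0, -1.0]]
contact_force: [0.2, -0.3, 0.3]
finger_gap: 0.0811
```

>>> jog_arm --rows '[0.085,0,0,0,0,0,0,0.085,0,0,0,0,0,0,0.085,0,0,0,0,0,0,0.085,0,0,0,0,0,0]'

```text
clock: 24.95
eef_pos: [0.5485, -0.0938, 0.1271]
ee_rot: [[0.968, 0.25, -0.0], [0.25, -0.968, 0.0], [-0.0, -0.0, -1.0]]
contact_force: [0.3, 0.8, 0.1]
finger_gap: 0.0851
```

```bash
python3 - <<'E'
from h import *
s=camera("side");crop(s,310,130,130,130,4.6,"r1.png");r=robot.sense();print(r["contact_force"],r["finger_gap"],r["eef_pos"])
E
```

```text
[-0.59086674 -0.14235246  0.14250084] 0.08450067530091465 [ 0.5485096  -0.09383628  0.12709226]
```

View pics/r1.png

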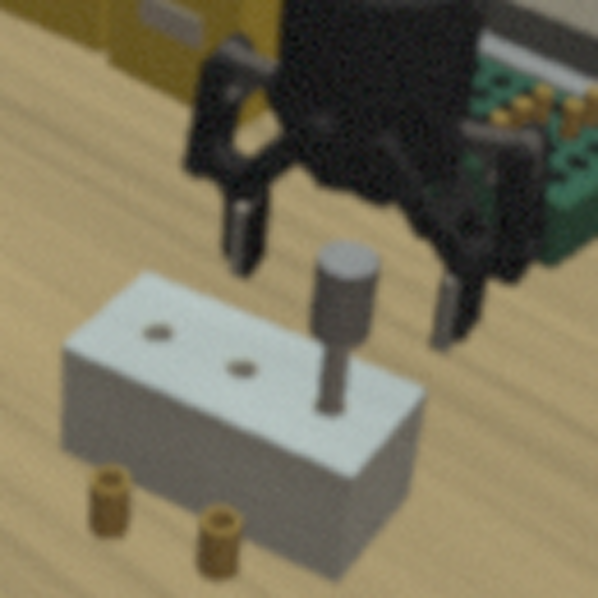

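The rod stands free in the right bore: shaft at (330,408), grip top at (346,260), and both fingers clear. The sleeves haven't moved. I'm withdrawing straight up and then aside so I can check with both cameras.

>>> jog_arm --rows '[0.085,0,0,-0.01,0,0,0,0.085,0,0,-0.02,0,0,0,0.085,0,0,-0.025,0,0,0,0.085,0,0,-0.025,0,0,0,0.085,0,0,-0.025,0,0,0]'

```text
clock: 25.42
eef_pos: [0.5483, -0.0939, 0.2341]
ee_rot: [[0.968, 0.25, 0.0], [0.25, -0.968, 0.0], [0.0, 0.0, -1.0]]
contact_force: [0.3, -0.4, 0.7]
finger_gap: 0.0849
```

>>> jog_arm --rows '[0.085,0,0.035,0,0,0,0,0.085,0,0.035,0,0,0,0,0.085,0,0.035,0,0,0,0,0.085,0,0.035,0,0,0,0,0.085,0,0.035,0,0,0,0]'

```text
clock: 25.83
eef_pos: [0.5923, -0.265, 0.2332]
ee_rot: [[0.968, 0.25, 0.001], [0.25, -0.968, -0.0], [0.0, 0.0, -1.0]]
contact_force: [0.2, 0.5, 0.3]
finger_gap: 0.0849
```

>>> jog_arm --rows '[0.085,-0.01,0.03,0,0,0,0,0.085,-0.01,0.03,0,0,0,0,0.085,0,0,0,0,0,0,0.085,0,0,0,0,0,0]'

```text
clock: 26.17
eef_pos: [0.5871, -0.3281, 0.2324]
ee_rot: [[0.969, 0.248, -0.0], [0.248, -0.969, -0.0], [-0.0, 0.0, -1.0]]
contact_force: [0.6, 1.0, 0.0]
finger_gap: 0.0851
```

```bash
python3 - <<'E'
from h import *
s=camera("side");t=camera("top");a=s["frame"][160:260,310:410];b=t["frame"][130:230,320:420]
cv2.imwrite("pics/f.png",cv2.resize(np.hstack([a,b])[:,:,::-1],None,fx=4,fy=4,interpolation=cv2.INTER_CUBIC))
r=robot.sense();print(r["contact_force"],r["eef_pos"])
tip=[.5478,-.0938,.02]
print(proj(s,[.5478,-.0938,.145])-[310,160],(proj(t,[.5478,-.0938,.145])-[320,130])) 
E
```

```text
[ 0.35016471  0.38992308 -0.05797612] [ 0.58810739 -0.32563144  0.2325904 ]
[[75.48511612 26.32355962]] [[56.16040027 30.40227195]]
```

View pics/f.png

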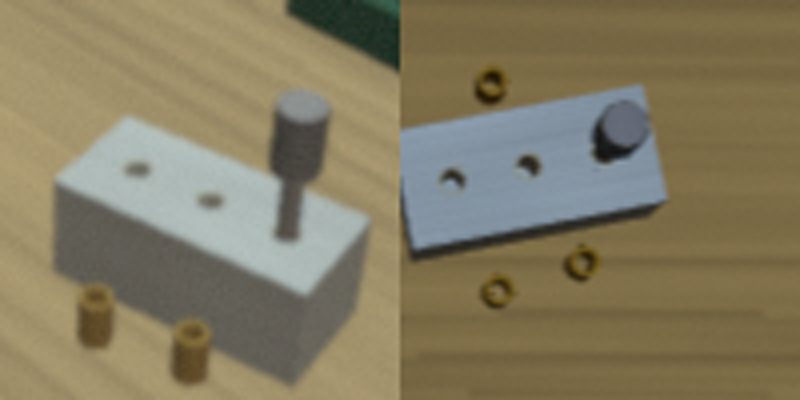

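The grip top is at side (303,105) and top (624,128). For an upright rod fully home I predicted (302,105) and (625,122), so the two agree within 1.5 camera pixels. All three sleeves are in place, and I'm handing in.

```bash
python3 - <<'E'
from station import robot
print(robot.sign_off())
E
```

```text
the job is handed in; nothing more can be done
None
```

I gauged all three bores and left the rod standing free in the right-hand one, the deepest, then handed the job in at about 26 s. Hand-in reports no verdict.

| Bore | TCP height at contact | Depth | Press, from the wrist reading less rod weight |
|---|---|---|---|
| Right | 0.127 m | about 45 mm | about 10 N for 0.6 s |
| Middle | 0.135 m | about 37 mm | about 9 N for 0.6 s |
| Left | 0.143 m | about 29 mm | about 9 N for 0.6 s |

**Final rod position:** It bottomed in the right bore at the same height as the first time, under about 4 N, before I opened the gripper. From both cameras its grip top is within about 1.5 pixels (roughly 3 mm) of where an upright rod fully home would be.

**Limits:** The highest wrist reading was about 11 N, well under the 25 N limit. The gripper stayed clear of the block.

**Surroundings:** The three sleeves look unmoved, judged by eye from the pictures, and the arm was clear of everything at the end.

**Disagreements:**
- While the rod hung above the right bore, the side picture put its tip about 1.4 pixels higher than the model predicted. I put this down to blur, since the contact heights fit the nominal depths.
- A sideways force of about 3 N showed while pressing in the right bore, and it did not come back on the second visit.

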